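# Index the ink-pot carousel and scrub the dirty pot

## Task

Push the carousel round by its yellow pegs until the open, inky pot clicks into the detent at the red arrow. Then take the orange-handled bottle brush from its green sleeve and scrub the inside of that pot: down to the bottom, up and down twice (at least 40 mm up each time without the tip leaving the pot), keeping the pot at the arrow. Leave the brush standing in the pot, let go of it, and do not disturb the other things on the bench.

Things in the scene. Friction and masses are not known exactly. Their poses are not given: they have to be found in the camera images.
- stand: Fixed grey base of the pot carousel; origin on its axis at table height. A red arrow, 160 to 200 mm from the axis along the base's own -x, marks the washing station. On its far (+x) end, 125 to 171 mm from the axis, a steel guide 82 mm high holds a loose red-topped plunger (the detent; its 32 mm wide head reaches about 128 mm above the table), which drops between paired ridges at the deck's rim.
- deck (a joint): Angle (rad) of the carousel deck (296 mm aluminium disc, top 35 mm above the table) about the axis of stand; grows anticlockwise from above; range -0.7 to 2.8. At 0 the inky pot is at the red arrow. Detents at 0, 1.571, ... each capture only within 0.07 rad; about 5 N at a peg moves it in or out; elsewhere the deck stays where it is left.
- station (a point): Point fixed to the base, on its -x side, 80 mm from the axis and 40 mm above the table: where the inky pot's inner floor must come.
- pot_floor (a point): Centre of the inner floor of the open inky pot (40 mm above the table); turns with the deck, 80 mm from its axis. z is up. Pot: white smeared with black, clamped, inside 48 mm wide and 70 mm deep, wall 3 mm, rim 110 mm above the table. Three clean pots with blue lids, 58 mm wide, as tall, are clamped at the other 90 degree places.
- peg0 (a point): Top centre of a yellow push peg on the deck, 12 mm thick, standing 55 mm above the deck (top 90 mm above the table), 118 mm from the axis, 45 degrees anticlockwise from the inky pot; turns with the deck.
- peg1 (a point): Top centre of a yellow push peg on the deck, 12 mm thick, standing 55 mm above the deck (top 90 mm above the table), 118 mm from the axis, 135 degrees anticlockwise from the inky pot; turns with the deck.
- peg2 (a point): Top centre of a yellow push peg on the deck, 12 mm thick, standing 55 mm above the deck (top 90 mm above the table), 118 mm from the axis, 225 degrees anticlockwise from the inky pot; turns with the deck.
- peg3 (a point): Top centre of a yellow push peg on the deck, 12 mm thick, standing 55 mm above the deck (top 90 mm above the table), 118 mm from the axis, 315 degrees anticlockwise from the inky pot; turns with the deck.
- sleeve: Fixed green upright sleeve that holds the brush: 42 mm outside (foot 68 mm), 34 mm inside, 65 mm tall, inner floor 6 mm above the table; origin at the centre of its underside.
- brush: Bottle brush, 170 mm long, 56 to 112 g, standing upright in the sleeve; origin at the centre of its flat lower end (the tip), z along it to the handle. Black bristle head 26 mm thick (rigid) from 0 to 70 mm, thin wire stem, orange round handle 18 mm thick from 104 to 170 mm. Centre of mass about 70 mm up.
- brush_grip (a point): Grasp point on the axis of the brush's orange handle, 140 mm from the tip.
- chalk_tub: Bystander: white lidded tub, about 96 mm wide, 62 mm high, to the left; leave alone. Origin at its underside.
- ink_tin: Bystander: black ink tin, 76 mm wide, 50 mm high, on the right beyond the sleeve; leave alone. Origin at its underside.
- squeeze_bottle: Bystander: white squeeze bottle with green cap, 56 mm wide, 160 mm high, on the left; leave alone. Origin at its underside.
- oil_bottle: Bystander: green glass bottle, 60 mm wide, 200 mm high, far right of the carousel; leave alone. Origin at its underside.
- brayer: Bystander: ink roller with a dark wooden handle lying on its side, about 160 mm long, 36 mm high, on the far right; leave alone. Origin at table height under the handle's front end.
- palette_knife: Bystander: palette knife lying flat, near the robot on the right; leave alone. Origin at its underside.

How it is judged:
By the outcome, as a careful person would: the job done as asked, in the order asked, and still so for the second after the job is handed in, with the robot touching nothing.
It also fails if it takes over 72 s, if anything falls off the work surface, if the arm or the gripper's body presses on something with over 40 N, if the wrist force passes 120 N, or if a joint passes its speed limit or range.

## Robot

A 6-joint arm with a two-finger parallel gripper is mounted at the origin on the work surface. World frame = base frame: x ahead of the robot, y to its left, z up, the work surface at z = 0. Lengths are in m, angles in rad, forces in N, time in s.
With the tool pointing down it reaches from about 0.275 to 0.725 m from the base axis. Payload 5.6 kg.
Tool frame: the origin (TCP) lies at the very end of the fingers, on their centre line; the grasp point (between the pads) lies 19 mm behind it (tcp_to_grasp is the distance from the TCP to the grasp point, in m); z points along the fingers, y is the line along which they close (so a half turn about z gives the same grasp; the last joint's range is limited). The gripper opens to 85 mm and grips with 20 to 120 N. Pads are 22 mm wide; open, the fingers measure 114 mm over their backs; the gripper's body (76 mm by 85 mm) begins 54 mm behind the grasp point. The pads swing forward as they close: fully open they stand 13 mm farther back than shut.
Start: joints at [1.571, 0.255, 0.108, 0, -1.424, -0.285], TCP at [0.155, 0.528, 0.203] pointing down, gripper open.
Joint ranges: [-2.95, 2.95], [-1.21, 1.97], [-1.09, 1.5], [-2.87, 1.71], [-2.94, -0.07], [-3.05, 3.05]. Speed limits (rad/s): [2.57, 2.57, 3.14, 3.14, 3.14, 3.14].

## Interface

Orientations are given as a rotation vector (axis times angle).
In Python, from workcell import get_obs, capture, finish_job, tcp_to_grasp gives the robot as it stands.
- The arm moves only by the tool play_rows, never from a script. Its argument "targets" is a list of rows, each a list of 3 entries, a list of its own where there are three numbers: the turn, a rotation vector about the tool's x, y, z as a fraction of full scale, then the shift along the tool's x, y, z as a fraction of full scale, then the gripper's target within -1 to 1 (fully open at 1, half-way at 0, shut at -1). A call has 1 to 8 rows; each row is the pose to reach, as a shift and turn from the pose commanded when the call began, along the tool's axes at that moment, turning the shorter way round; what a row does not reach only later rows make up. Full scale, the value 1, is 150 mm for a shift and pi rad for a turn. A row lasts 1/8 s, in which the tool goes at most 62.5 mm and 10.7 degrees, less where a joint would pass 70% of its speed; a pose out of reach is approached as far as the arm can. A call with a number of a shift or a turn outside -1 to 1 is refused whole. A call with a gripper value outside its range is refused whole. The fingers move at their own pace and stop on an object; "grip_force" is the grip in N (left out, the last holds). Time passes only in rows, so rows that repeat a pose let the fingers close. It gives the time, the measured TCP pose, the force, the opening and the grip force at its end, in the units of the state.
- get_obs(): the state, without advancing time (a new reading comes with each control period).
- capture(name): name is "scene" or "top"; returns a dict with "frame" (400x640x3 uint8, blue, green, red), "vfov" (degrees; the focal length in pixels is half the picture's height over the tangent of half this angle, whatever the lens; pixels are square), "cx", "cy" (the principal point, pixels), "extrinsics" (4x4, takes a point from world to camera coordinates). Camera axes: x right, y up, looking along -z (the intrinsics and any distortion apply to the point x, -y, -z); pixel columns grow to the right and rows downward; lengths in m; the calibration is good to about 2 mm. A picture is of the moment at which its call begins. There is no depth.
- finish_job(): hands the job in; it is judged then, once.
The state is a dict: "time": time; "joint_positions": joint angles; "joint_velocities": joint speeds; "tau": joint torques, N m; "position": TCP position; "orientation": TCP orientation; "contact_force": force on the tool from outside, world axes, zero at the start; "wrist_torque": the same for the moment, N m; "width": finger opening in m; "grip_force": force on a finger pad.
Only numpy, scipy, OpenCV 4.12 (cv2) and the standard library are available. Lean on these libraries where they do the work, as an engineer would, in place of code of your own. Each camera call takes 0.05 s, during which the arm holds its last target. There are 200 camera calls.

## Working session

There is one attempt and no reset: what is moved stays moved. The work goes in short steps, Python scripts to look and compute and a tool call to move; the robot and the scene stay as the last step left them, time stands still between calls to the robot, and variables do not carry over. Pictures are saved under pics/ and viewed, at most 10 in all, crops included, and the job is handed in when it is done.

Besides the shell and the picture viewer there is one more tool, called as name([rows], argument=value, ...), one row to a line, values as JSON. play_rows: Moves the arm, as the interface text tells. Shift numbers are shares of 150 mm and turn numbers shares of pi rad, none past 1 either way. Its arguments: {"type":"object","properties":{"targets":{"type":"array","items":{"type":"array"}},"grip_force":{"type":"number"}},"required":["targets"]}

```bash
mkdir -p pics; ls
python3 - <<'E'
from workcell import *
import cv2,numpy as np
for n in("scene","top"):
    c=capture(n); cv2.imwrite(f"pics/{n}0.png",c["frame"]); print(n,c["vfov"],c["cx"],c["cy"],np.round(c["extrinsics"],4).tolist(),[k for k in c])
print(get_obs(),tcp_to_grasp)
E
```

```text
pics
scene 47.54448955912641 322.6353911292438 193.42601970687215 [[0.5856, 0.8106, 0.0024, -0.2732], [-0.502, 0.3604, 0.7862, 0.1724], [0.6364, -0.4616, 0.618, -1.6274], [0.0, 0.0, 0.0, 1.0]] ['frame', 'vfov', 'cx', 'cy', 'extrinsics']
top 56.63496378351047 324.5059642444703 205.68093328994806 [[0.0086, -0.9995, -0.0294, 0.0021], [0.9911, 0.0047, 0.1329, -0.4928], [-0.1327, -0.0303, 0.9907, -1.0916], [0.0, 0.0, 0.0, 1.0]] ['frame', 'vfov', 'cx', 'cy', 'extrinsics']
{'time': 0.1, 'joint_positions': array([ 1.57060601e+00,  2.55665945e-01,  1.07210228e-01, -3.85328582e-04,
       -1.42387057e+00, -2.84616511e-01]), 'joint_velocities': array([-0.00065187, -0.00069651,  0.00309556,  0.00129563, -0.0011263 ,
       -0.00174724]), 'tau': array([-2.16639979e-03, -3.87610245e+01,  2.38469893e+01,  5.37769094e+00,
       -3.83796913e-03,  3.70605562e-06]), 'position': array([0.15435167, 0.52743617, 0.20253361]), 'orientation': array([ 3.10822738e+00, -4.45728532e-01, -2.51889346e-04]), 'contact_force': array([ 0.58664561,  0.85297098, -0.50684264]), 'wrist_torque': array([-0.00981003,  0.03351784,  0.02936761]), 'grip_force': 0.0, 'width': 0.08535820588313489} 0.0187
```

View pics/top0.png

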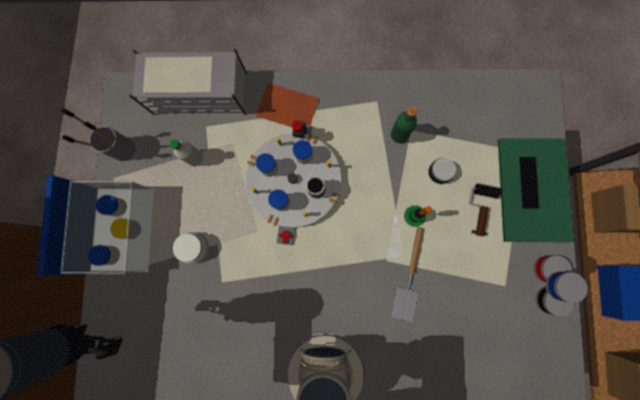

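View pics/scene0.png

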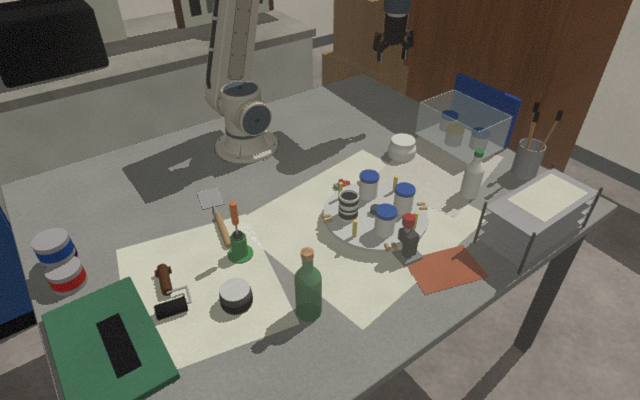

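Run:
```python
import cv2
a=cv2.imread("pics/top0.png")[110:260,235:435]; cv2.imwrite("pics/t1.png",cv2.resize(a,None,fx=4,fy=4,interpolation=2))
a=cv2.imread("pics/scene0.png")[150:300,220:420]; 
cv2.imwrite("pics/s1.png",cv2.resize(a,None,fx=4,fy=4,interpolation=2))
```

```text
(no output)
```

View pics/t1.png

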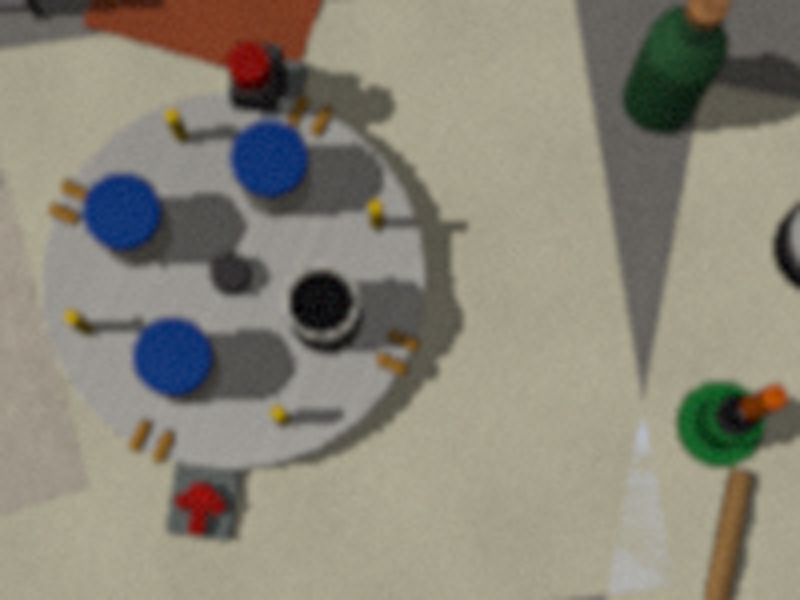

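View pics/s1.png

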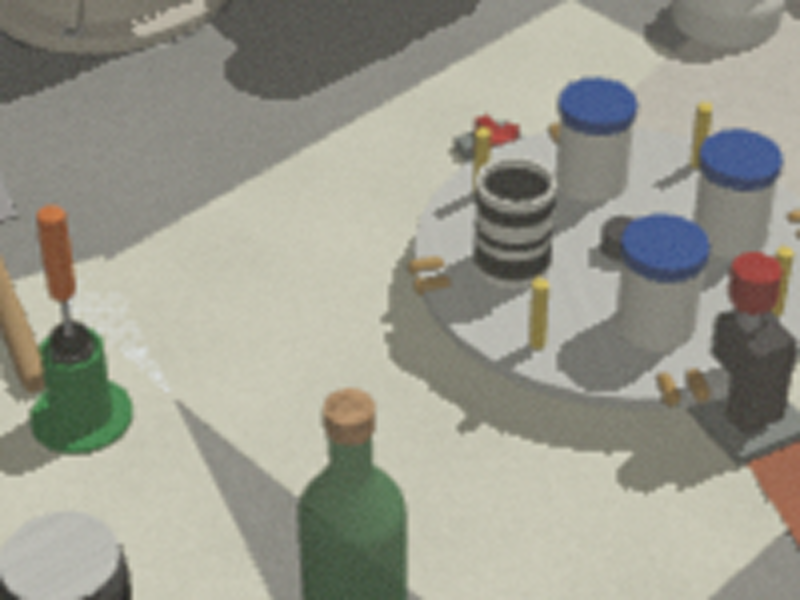

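```bash
cat > h.py <<'E'
import numpy as np,cv2
from scipy.optimize import least_squares
CAM={"scene":(47.54448955912641,322.6353911292438,193.42601970687215,np.array([[0.5856,0.8106,0.0024,-0.2732],[-0.502,0.3604,0.7862,0.1724],[0.6364,-0.4616,0.618,-1.6274]])),
"top":(56.63496378351047,324.5059642444703,205.68093328994806,np.array([[0.0086,-0.9995,-0.0294,0.0021],[0.9911,0.0047,0.1329,-0.4928],[-0.1327,-0.0303,0.9907,-1.0916]]))}
OFF={"top":(235,110),"scene":(220,150)}
def proj(n,P,k1=0):
    v,cx,cy,E=CAM[n]; c=E[:,:3]@np.asarray(P,float)+E[:,3]; f=200/np.tan(np.radians(v)/2)
    a=np.array([c[0]/-c[2],-c[1]/-c[2]]); a=a*(1+k1*(a@a)); return f*a+[cx,cy]
def full(n,p): return np.array(OFF[n])+(np.array(p)+.5)/4-.5
E
cat > fit.py <<'E'
from h import *
def rp(p,r,a,z): return np.array([p[0]+r*np.cos(a),p[1]+r*np.sin(a),z])
obs=[]  # (name,kind,arg,px)
for n,pk in(("top",[(376,206),(173,115),(71,316),(279,411)]),("scene",[(540,282),(785,250),(705,105),(482,130)])):
    obs+=[(n,"peg",i,p) for i,p in enumerate(pk)]
for n,pk in(("top",[(323,302),(270,158),(122,211),(173,357)]),("scene",[(516,182),(664,238),(740,155),(598,100)])):
    obs+=[(n,"pot",i,p) for i,p in enumerate(pk)]
obs+=[("top","pl",0,(249,62)),("scene","pl",0,(756,264)),("top","ar",0,(201,510)),("scene","ar",0,(493,130))]
def P(q,k,i):
    x,y,psi,th=q[:4]; b=psi+np.pi+th
    if k=="peg": return rp((x,y),.118,b+np.pi/4+i*np.pi/2,.09)
    if k=="pot": return rp((x,y),.08,b+i*np.pi/2,.11)
    if k=="pl": return rp((x,y),.148,psi,.128)
    return rp((x,y),.18,psi+np.pi,.035)
def res(q): return np.concatenate([proj(n,P(q,k,i),q[4] if n=="top" else q[5])-full(n,p) for n,k,i,p in obs])
s=least_squares(res,[.5,.1,0,1.2,0,0],loss="soft_l1"); q=s.x
print(np.round(q,4)); print([(o[0],o[1],o[2],r.round(1).tolist()) for o,r in zip(obs,s.fun.reshape(-1,2) if 0 else res(q).reshape(-1,2))])
for k in range(4): print("peg",k,P(q,"peg",k).round(3),"pot",P(q,"pot",k).round(3))
print("station",rp(q,.08,q[2]+np.pi,.04),"arrow",P(q,"ar",0))
# brush: tip & top; sleeve centre
so=[("top",0,(720,423)),("scene",0,(82,412)),("top",1,(777,396)),("scene",1,(51,210))]
def r2(v): return np.concatenate([proj(n,[v[0],v[1],.006] if i==0 else v[2:5],q[4] if n=="top" else q[5])-full(n,p) for n,i,p in so])
s2=least_squares(r2,[.4,-.2,.4,-.2,.17]); print("sleeve",s2.x[:2],"brushtop",s2.x[2:],s2.fun.round(1))
E
python3 fit.py
```

```text
[ 0.5759  0.1036 -0.1248  1.2659 -0.3148 -0.1377]
[('top', 'peg', 0, [-0.1, 0.0]), ('top', 'peg', 1, [0.3, 0.7]), ('top', 'peg', 2, [0.9, 0.0]), ('top', 'peg', 3, [-0.4, 0.0]), ('scene', 'peg', 0, [-0.1, -0.0]), ('scene', 'peg', 1, [-0.7, -0.2]), ('scene', 'peg', 2, [-0.5, -0.1]), ('scene', 'peg', 3, [-0.0, 0.1]), ('top', 'pot', 0, [-0.4, -0.4]), ('top', 'pot', 1, [-0.2, -0.1]), ('top', 'pot', 2, [0.4, -0.1]), ('top', 'pot', 3, [-0.2, -0.6]), ('scene', 'pot', 0, [-0.2, -0.8]), ('scene', 'pot', 1, [-0.1, 0.2]), ('scene', 'pot', 2, [-0.2, -0.9]), ('scene', 'pot', 3, [-0.3, -0.6]), ('top', 'pl', 0, [0.0, -2.0]), ('scene', 'pl', 0, [1.9, 1.5]), ('top', 'ar', 0, [-0.6, -0.4]), ('scene', 'ar', 0, [-0.4, -3.4])]
peg 0 [ 0.617 -0.007  0.09 ] pot [0.543 0.031 0.11 ]
peg 1 [0.687 0.145 0.09 ] pot [0.649 0.07  0.11 ]
peg 2 [0.535 0.214 0.09 ] pot [0.609 0.176 0.11 ]
peg 3 [0.465 0.062 0.09 ] pot [0.503 0.137 0.11 ]
station [0.49654263 0.11351132 0.04      ] arrow [0.3973199  0.12595522 0.035     ]
sleeve [ 0.46857952 -0.27432445] brushtop [ 0.46833744 -0.27499995  0.17926809] [-0.6 -0.5 -0.7 -0.2 -1.3 -0.7 -1.3 -0.1]
```

```bash
sed -i 's/psi+np.pi,.035)/psi+np.pi,.008)/' fit.py; python3 fit.py
```

```text
[ 0.5756  0.1038 -0.1387  1.2798 -0.2865 -0.1131]
[('top', 'peg', 0, [-0.2, 0.1]), ('top', 'peg', 1, [0.1, 0.7]), ('top', 'peg', 2, [0.7, 0.1]), ('top', 'peg', 3, [-0.5, 0.1]), ('scene', 'peg', 0, [-0.1, -0.1]), ('scene', 'peg', 1, [-0.6, -0.2]), ('scene', 'peg', 2, [-0.5, -0.2]), ('scene', 'peg', 3, [-0.0, 0.1]), ('top', 'pot', 0, [-0.5, -0.3]), ('top', 'pot', 1, [-0.3, -0.1]), ('top', 'pot', 2, [0.2, -0.0]), ('top', 'pot', 3, [-0.3, -0.5]), ('scene', 'pot', 0, [-0.2, -0.9]), ('scene', 'pot', 1, [-0.0, 0.1]), ('scene', 'pot', 2, [-0.1, -1.0]), ('scene', 'pot', 3, [-0.3, -0.6]), ('top', 'pl', 0, [0.6, -2.0]), ('scene', 'pl', 0, [1.3, 1.7]), ('top', 'ar', 0, [-0.3, 0.1]), ('scene', 'ar', 0, [0.0, 3.2])]
peg 0 [ 0.617 -0.007  0.09 ] pot [0.542 0.031 0.11 ]
peg 1 [0.686 0.145 0.09 ] pot [0.648 0.07  0.11 ]
peg 2 [0.535 0.214 0.09 ] pot [0.609 0.177 0.11 ]
peg 3 [0.465 0.063 0.09 ] pot [0.503 0.137 0.11 ]
station [0.49639361 0.11486335 0.04      ] arrow [0.39735365 0.12868676 0.008     ]
sleeve [ 0.46856383 -0.2739122 ] brushtop [ 0.46829037 -0.27457635  0.17905293] [-0.6 -0.4 -0.6 -0.2 -1.3 -0.6 -1.2 -0.1]
```

```bash
cat >> h.py <<'E'
from scipy.spatial.transform import Rotation as R
from workcell import get_obs
C=np.array([.5756,.1038]); PSI=-.132
def down(yaw): return R.from_euler("z",yaw)*R.from_rotvec([np.pi,0,0])
def rows(poses):
    o=get_obs(); p0=o["position"]; R0=R.from_rotvec(o["orientation"])
    print("t",round(o["time"],2),p0.round(4),"yaw",np.degrees(np.arctan2(*R0.as_matrix()[1::-1,0])).round(1),"tilt",np.degrees(np.arccos(-R0.as_matrix()[2,2])).round(2),"F",o["contact_force"].round(1),"w",round(o["width"],4),"j",o["joint_positions"].round(2))
    for x,y,z,yaw in poses:
        t=(R0.inv()*down(yaw)).as_rotvec()/np.pi; s=R0.inv().apply(np.array([x,y,z])-p0)/.15
        print([t.round(3).tolist(),s.round(3).tolist()])
def polar(b,r,off,z,yaw): # point at deck-peg angle b, radius r, tangential offset off (anticlockwise)
    p=C+r*np.array([np.cos(b),np.sin(b)])+off*np.array([-np.sin(b),np.cos(b)]); return [p[0],p[1],z,yaw]
def peg3(th,off,z):
    b=PSI+np.pi+th+7*np.pi/4; b=(b+np.pi)%(2*np.pi)-np.pi
    return polar(b,.118,off,z,(b+np.pi+np.pi)%(2*np.pi)-np.pi) # -y tool along clockwise tangent
E
python3 -c "
from h import *
p=peg3(1.272,.033,.2);print(p);rows([p])
E=CAM['top']"
```

```text
[np.float64(0.4763995531932603), np.float64(0.031881495056256946), 0.2, 0.3546018366025514]
t 0.1 [0.1544 0.5274 0.2025] yaw -16.3 tilt 0.09 F [ 0.6  0.9 -0.5] w 0.0854 j [ 1.57  0.26  0.11 -0.   -1.42 -0.28]
[[0.0, 0.0, -0.204], [2.989, 2.567, 0.021]]
```

play_rows([
  [[0,0,0],[1,0.86,0],-1],
  [[0,0,0],[1,0.86,0],-1],
  [[0,0,0],[1,0.86,0],-1],
  [[0,0,0],[1,0.86,0],-1],
])

```text
time: 0.6
position: [0.2633, 0.3591, 0.2035]
orientation: [-3.109, 0.45, -0.0]
contact_force: [-0.1, 0.4, -0.4]
width: 0.0123
grip_force: 0.0
```

play_rows([
  [[0,0,0],[1,0.86,0],-1],
  [[0,0,0],[1,0.86,0],-1],
  [[0,0,0],[1,0.86,0],-1],
  [[0,0,0],[1,0.86,0],-1],
])

```text
time: 1.1
position: [0.371, 0.1937, 0.2031]
orientation: [3.108, -0.452, -0.0]
contact_force: [0.5, 0.2, 0.9]
width: -0.0001
grip_force: 0.0
```

play_rows([
  [[0,0,-0.204],[0.99,0.85,0],-1],
  [[0,0,-0.204],[0.99,0.85,0],-1],
  [[0,0,-0.204],[0.99,0.85,0],-1],
  [[0,0,-0.204],[0.99,0.85,0],-1],
  [[0,0,-0.204],[0.99,0.85,0],-1],
])

```text
time: 1.72
position: [0.4774, 0.031, 0.2023]
orientation: [3.092, 0.555, -0.003]
contact_force: [-1.1, 0.1, -0.1]
width: -0.0004
grip_force: 0.0
```

```bash
python3 -c "
from h import *
rows([peg3(1.272,.033,.2),peg3(1.272,.033,.065)])"
```

```text
t 1.73 [0.4774 0.031  0.2023] yaw 20.4 tilt 0.1 F [-1.1  0.1 -0.1] w -0.0004 j [ 0.39  0.11 -0.07 -0.   -1.39  1.53]
[[-0.0, 0.001, 0.0], [-0.004, -0.008, 0.016]]
[[-0.0, 0.001, 0.0], [-0.003, -0.008, 0.916]]
```

play_rows([
  [[0,0,0],[0,-0.008,0.4],-1],
  [[0,0,0],[0,-0.008,0.7],-1],
  [[0,0,0],[0,-0.008,0.915],-1],
  [[0,0,0],[0,-0.008,0.915],-1],
])

```text
time: 2.22
position: [0.474, 0.0337, 0.0639]
orientation: [3.091, 0.556, -0.009]
contact_force: [0.4, -0.7, 1.1]
width: 0.0003
grip_force: 0.0
```

```bash
python3 -c "
from h import *
import cv2
from workcell import capture
c=capture('scene')['frame'];cv2.imwrite('pics/s2.png',cv2.resize(c[120:300,220:460],None,fx=3.3,fy=3.3,interpolation=2))
rows([peg3(t,.0205,.065) for t in (1.27,1.17,1.07,.97,.87,.77,.67,.57)])"
```

```text
t 2.27 [0.4758 0.0339 0.066 ] yaw 20.4 tilt 0.1 F [ 0.2 -0.6  0.6] w -0.0002 j [ 0.4   0.2  -0.32  0.   -1.04  1.53]
[[0.0, 0.001, 0.001], [-0.001, -0.071, 0.006]]
[[0.0, 0.001, 0.033], [-0.01, -0.151, 0.006]]
[[0.0, 0.001, 0.065], [-0.012, -0.23, 0.006]]
[[0.0, 0.001, 0.097], [-0.005, -0.31, 0.006]]
[[0.0, 0.001, 0.129], [0.009, -0.388, 0.006]]
[[0.0, 0.0, 0.16], [0.031, -0.465, 0.006]]
[[0.0, 0.0, 0.192], [0.061, -0.539, 0.006]]
[[0.0, 0.0, 0.224], [0.098, -0.61, 0.006]]
```

View pics/s2.png

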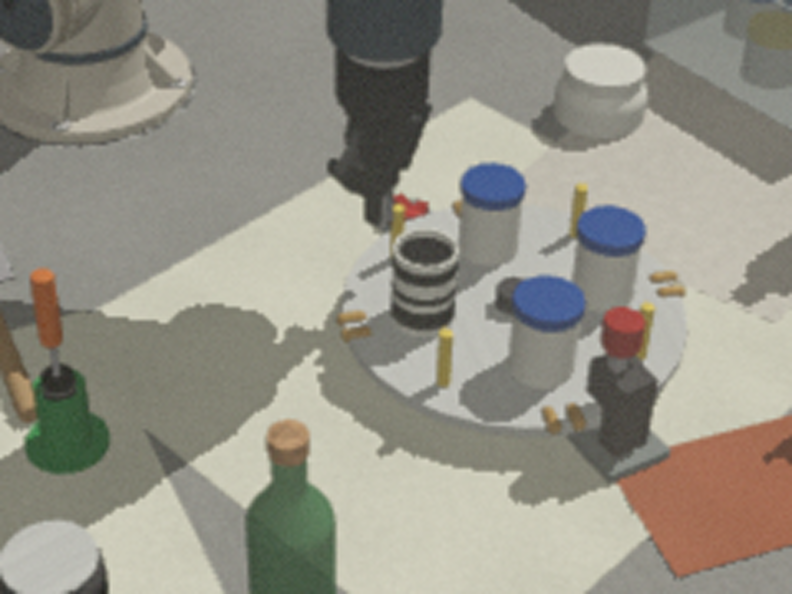

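play_rows([
  [[0,0,0],[0,-0.071,0.006],-1],
  [[0,0,0.033],[-0.01,-0.151,0.006],-1],
  [[0,0,0.065],[-0.012,-0.23,0.006],-1],
  [[0,0,0.097],[-0.005,-0.31,0.006],-1],
  [[0,0,0.129],[0.009,-0.388,0.006],-1],
  [[0,0,0.16],[0.031,-0.465,0.006],-1],
  [[0,0,0.192],[0.061,-0.539,0.006],-1],
  [[0,0,0.224],[0.098,-0.61,0.006],-1],
])

```text
time: 3.28
position: [0.4588, 0.1256, 0.0669]
orientation: [-3.091, 0.548, -0.004]
contact_force: [1.6, -0.4, -0.3]
width: -0.0002
grip_force: 0.0
```

```bash
python3 -c "
from h import *
rows([peg3(t,.0205,.065) for t in (.5,.42,.34,.27,.21,.17,.15,.15)])"
```

```text
t 3.27 [0.4588 0.1256 0.0669] yaw -20.1 tilt 0.2 F [ 1.6 -0.4 -0.3] w -0.0002 j [ 0.6   0.2  -0.33  0.   -1.04  0.62]
[[-0.001, -0.001, 0.021], [-0.013, -0.047, 0.013]]
[[-0.001, -0.001, 0.047], [-0.017, -0.111, 0.013]]
[[-0.001, -0.001, 0.072], [-0.016, -0.174, 0.013]]
[[-0.001, -0.001, 0.094], [-0.011, -0.23, 0.014]]
[[-0.001, -0.001, 0.114], [-0.004, -0.277, 0.014]]
[[-0.001, -0.0, 0.126], [0.003, -0.309, 0.014]]
[[-0.001, -0.0, 0.133], [0.007, -0.324, 0.014]]
[[-0.001, -0.0, 0.133], [0.007, -0.324, 0.014]]
```

play_rows([
  [[0,0,0.021],[-0.013,-0.047,0.012],-1],
  [[0,0,0.047],[-0.017,-0.111,0.012],-1],
  [[0,0,0.072],[-0.016,-0.174,0.012],-1],
  [[0,0,0.094],[-0.011,-0.23,0.012],-1],
  [[0,0,0.114],[-0.004,-0.277,0.012],-1],
  [[0,0,0.126],[0.003,-0.309,0.012],-1],
  [[0,0,0.133],[0.007,-0.324,0.012],-1],
  [[0,0,0.133],[0.007,-0.324,0.012],-1],
])

```text
time: 4.28
position: [0.4759, 0.1699, 0.0641]
orientation: [-2.913, 1.172, -0.001]
contact_force: [0.3, -0.5, -0.6]
width: -0.0001
grip_force: 0.0
```

```bash
python3 -c "
from h import *
import cv2
from workcell import capture
for n in ('scene','top'):
  c=capture(n)['frame']; x,y=OFF[n]; cv2.imwrite(f'pics/{n}3.png',c)
  a=cv2.resize(c[y:y+150,x:x+200] if n=='scene' else c[y:y+150,x:x+200],None,fx=4,fy=4,interpolation=2)
  if n=='scene': b=a
im=np.vstack([b[:300,300:],cv2.resize(a,None,fx=.625,fy=.625)[:300]]) if 0 else a
cv2.imwrite('pics/t3.png',im);cv2.imwrite('pics/s3.png',b)
rows([peg3(t,.0205,.065) for t in (.12,.09,.06,.04,.02,.0,-.01,-.01)])"
```

```text
t 4.38 [0.4756 0.1694 0.0637] yaw -43.8 tilt 0.04 F [ 0.3  0.3 -0.7] w 0.0001 j [ 0.65  0.26 -0.26 -0.   -1.05  0.15]
[[-0.0, -0.0, 0.01], [-0.007, -0.035, -0.009]]
[[-0.0, -0.0, 0.02], [-0.01, -0.059, -0.009]]
[[-0.0, -0.0, 0.029], [-0.012, -0.083, -0.009]]
[[-0.0, -0.0, 0.036], [-0.013, -0.099, -0.009]]
[[-0.0, -0.0, 0.042], [-0.014, -0.115, -0.008]]
[[-0.0, -0.0, 0.049], [-0.015, -0.13, -0.008]]
[[-0.0, -0.0, 0.052], [-0.015, -0.138, -0.008]]
[[-0.0, -0.0, 0.052], [-0.015, -0.138, -0.008]]
```

View pics/s3.png

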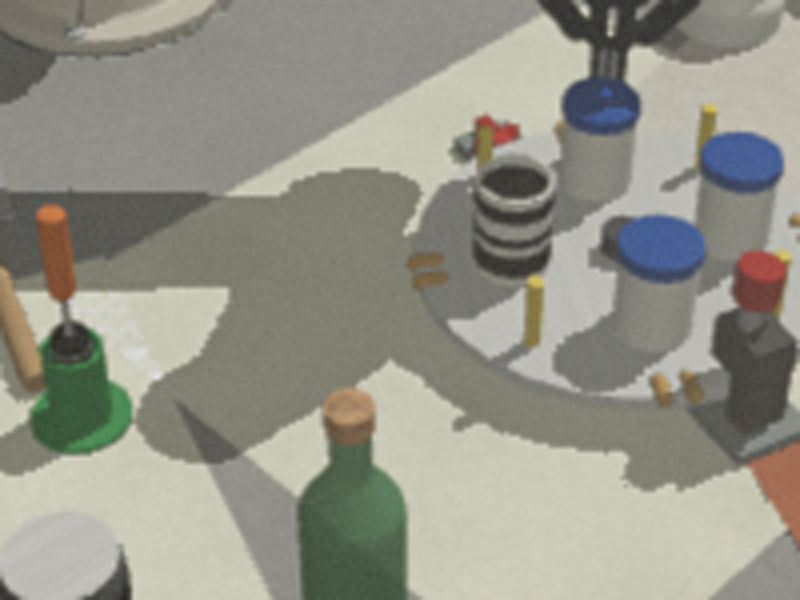

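```bash
python3 -c "
from h import *
print('tcp s2',(proj('scene',[.4758,.0339,.066],-.113)-[220,120])*3.3,'now crop',(proj('scene',[.4756,.1694,.0637],-.113)-[220,150])*4, 'top', (proj('top',[.4756,.1694,.0637],-.2865)-[235,110])*4)"
```

```text
tcp s2 [376.82206342 245.00945995] now crop [600.46218083 114.1373522 ] top [136.11905576 399.09235043]
```

View pics/t3.png

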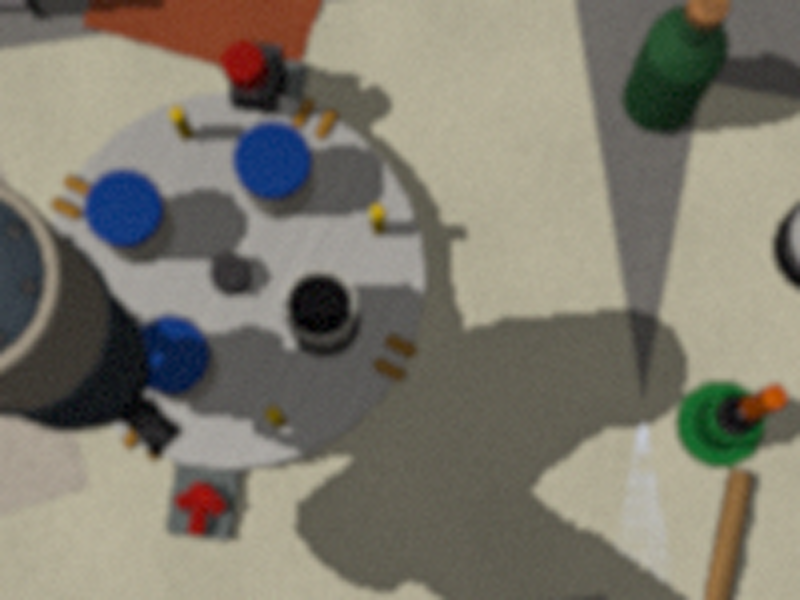

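```bash
python3 -c "
from h import *
import cv2
for n,k in(('scene',-.113),('top',-.2865)):
  for kk in (0,k): print(n,kk,proj(n,[.1544,.5274,.2025],kk),proj(n,[.1544,.5274,.2155],kk), 'base',proj(n,[0,0,0],kk))
a=cv2.imread('pics/scene0.png')[10:80,350:440];b=cv2.imread('pics/top0.png')[310:380,50:140]
c=cv2.imread('pics/top3.png')[190:260,235:325]; d=cv2.imread('pics/scene3.png')[130:200,320:410]
im=np.vstack([np.hstack([cv2.resize(i,None,fx=4.2,fy=4.2,interpolation=2) for i in p]) for p in((a,b),(d,c))]);print(im.shape);cv2.imwrite('pics/m4.png',im)"
```

```text
scene 0 [390.21925456  71.00662508] [390.55909374  67.57597037] base [246.41062886 145.32518144]
scene -0.113 [389.49491933  72.31866431] [389.79769298  68.98670506] base [246.75003521 145.53936026]
top 0 [112.5338046  329.89710766] [109.39368279 330.9451636 ] base [325.22001226 373.24420035]
top -0.2865 [139.14244781 314.30438138] [137.11340886 314.80340671] base [325.17831819 363.45999236]
(588, 756, 3)
```

View pics/m4.png

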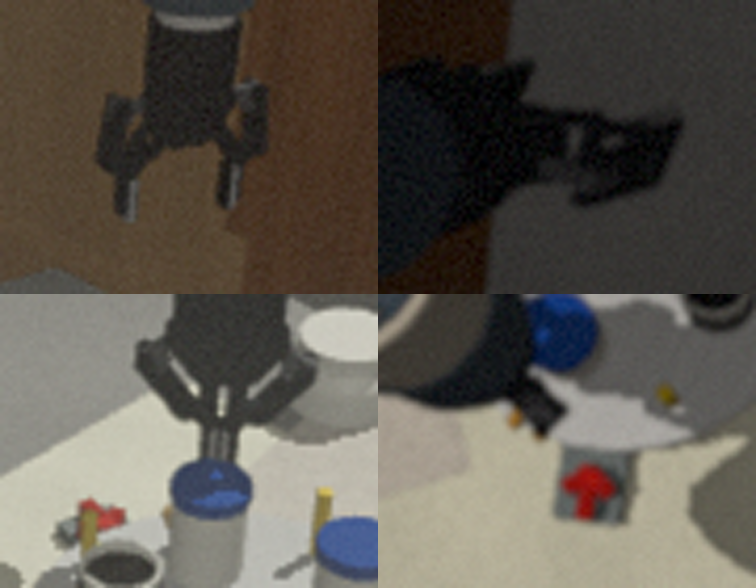

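```bash
cat > tri.py <<'E'
from h import *
def tri(a,b,k=(0,0)):
    s=least_squares(lambda v:np.r_[proj('scene',v,k[0])-a,proj('top',v,k[1])-b],[.4,.1,.1]);return s.x.round(4),s.fun.round(1)
if __name__=="__main__":
    print('tips0',tri((379.8,61.9),(98.8,357.6)),tri((404.3,59.3),(121.4,339)),'swap',tri((379.8,61.9),(121.4,339)),tri((404.3,59.3),(98.8,357.6)))
    g=lambda n,p:full(n,p)
    for nm,a,b in [('peg0',(540,282),(376,206)),('peg1',(785,250),(173,115)),('peg2',(705,105),(71,316)),('peg3',(482,130),(279,411)),('pot0',(516,182),(323,302)),('pot1',(664,238),(270,158)),('pot2',(740,155),(122,211)),('pot3',(598,100),(173,357)),('plung',(756,264),(249,62)),('arrow',(493,130),(201,510)),('foot',(82,412),(720,423)),('brushtop',(51,210),(777,396))]:
        print(nm,*tri(g('scene',a),g('top',b)))
E
python3 tri.py; sed 's/\[.5,.1,0,1.2,0,0\]/[.5,.1,0,1.2]/;s/q\[4\] if n=="top" else q\[5\]/0/' fit.py > fit0.py; python3 fit0.py
```

```text
tips0 (array([0.0883, 0.5464, 0.2129]), array([ 2.4, -0.6,  1.3,  1. ])) (array([0.1563, 0.509 , 0.2343]), array([-16.7,   4.6,  -9.2,  -7.2])) swap (array([0.1425, 0.4809, 0.2432]), array([-0.5,  0.1, -0.3, -0.2])) (array([0.1014, 0.5765, 0.2026]), array([-14. ,   3.9,  -7.5,  -5.9]))
peg0 [ 0.6168 -0.007   0.0897] [-0.1  0.  -0.1 -0.1]
peg1 [0.6862 0.1444 0.0894] [-0.3  0.1 -0.3 -0.2]
peg2 [0.5347 0.2147 0.089 ] [-0.2  0.  -0.2 -0.1]
peg3 [0.4656 0.0617 0.0909] [-0.2  0.  -0.2 -0.1]
pot0 [0.5425 0.0305 0.1071] [-0.3  0.1 -0.3 -0.2]
pot1 [0.6474 0.0699 0.1099] [-0.3  0.1 -0.3 -0.2]
pot2 [0.6087 0.1762 0.1062] [-0.1  0.  -0.1 -0.1]
pot3 [0.5025 0.137  0.1072] [-0.4  0.1 -0.3 -0.2]
plung [0.7136 0.0848 0.1266] [-0.4  0.1 -0.4 -0.3]
arrow [0.398  0.1261 0.0218] [-0.4  0.  -0.3 -0.2]
foot [ 0.468  -0.2709  0.0044] [-0.1 -0.  -0.1 -0.1]
brushtop [ 0.4675 -0.2711  0.1769] [-0.4 -0.  -0.4 -0.2]
[ 0.5752  0.1032 -0.1418  1.2831]
[('top', 'peg', 0, [0.1, 0.1]), ('top', 'peg', 1, [-0.3, -0.1]), ('top', 'peg', 2, [0.1, 0.1]), ('top', 'peg', 3, [-0.3, 0.3]), ('scene', 'peg', 0, [-0.4, -0.1]), (
[... 209 characters left out ...]
 'pot', 3, [-0.3, -0.4]), ('scene', 'pot', 0, [-0.5, -0.9]), ('scene', 'pot', 1, [-0.2, 0.2]), ('scene', 'pot', 2, [-0.1, -1.0]), ('scene', 'pot', 3, [-0.5, -0.7]), ('top', 'pl', 0, [0.5, -3.2]), ('scene', 'pl', 0, [1.2, 1.8]), ('top', 'ar', 0, [-0.5, 0.4]), ('scene', 'ar', 0, [-0.1, 3.1])]
peg 0 [ 0.616 -0.007  0.09 ] pot [0.542 0.03  0.11 ]
peg 1 [0.686 0.144 0.09 ] pot [0.648 0.07  0.11 ]
peg 2 [0.534 0.214 0.09 ] pot [0.608 0.176 0.11 ]
peg 3 [0.465 0.062 0.09 ] pot [0.502 0.136 0.11 ]
station [0.49595491 0.11447106 0.04      ] arrow [0.39695901 0.12860656 0.008     ]
sleeve [ 0.46850878 -0.27095147] brushtop [ 0.46754547 -0.27105704  0.17687188] [ 0.  -0.3 -0.1 -0.3 -0.4 -0.2 -0.4 -0. ]
```

```bash
sed -i 's/^C=.*/C=np.array([.5752,.1032]); PSI=-.136/' h.py; python3 -c "
from h import *
rows([peg3(.2,.02,.12),peg3(1.25,.036,.12)])"
```

```text
t 4.38 [0.4756 0.1694 0.0637] yaw -43.8 tilt 0.04 F [ 0.3  0.3 -0.7] w 0.0001 j [ 0.65  0.26 -0.26 -0.   -1.05  0.15]
[[-0.0, -0.0, -0.014], [0.005, 0.026, -0.375]]
[[-0.0, -0.0, -0.348], [0.636, 0.667, -0.376]]
```

play_rows([
  [[0,0,-0.014],[0.005,0.026,-0.375],-1],
  [[0,0,-0.06],[0.1,0.1,-0.376],-1],
  [[0,0,-0.348],[0.636,0.667,-0.376],-1],
  [[0,0,-0.348],[0.636,0.667,-0.376],-1],
  [[0,0,-0.348],[0.636,0.667,-0.376],-1],
  [[0,0,-0.348],[0.636,0.667,-0.376],-1],
  [[0,0,-0.348],[0.636,0.667,-0.376],-1],
  [[0,0,-0.348],[0.636,0.667,-0.376],-1],
])

```text
time: 5.38
position: [0.475, 0.0308, 0.1198]
orientation: [-3.1, -0.51, -0.0]
contact_force: [0.5, -0.4, -0.2]
width: 0.0002
grip_force: 0.0
```

```bash
python3 -c "
from h import *
import cv2
from workcell import capture
rows([peg3(1.25,.036,.04)])
p=get_obs()['position'];cr=[]
for n in ('scene','top'):
  c=capture(n)['frame'];cv2.imwrite(f'pics/{n}5.png',c);u=proj(n,p);print(n,u,proj(n,p+[0,0,.028]))
  x,y=(u-45).astype(int);print(x,y);cr.append(cv2.resize(c[y:y+90,x:x+90],None,fx=4.4,fy=4.4,interpolation=2))
cv2.imwrite('pics/m5.png',np.hstack(cr))"
```

```text
t 5.38 [0.475  0.0308 0.1198] yaw 18.7 tilt 0.01 F [ 0.5 -0.4 -0.2] w 0.0002 j [ 0.4   0.15 -0.24 -0.   -1.18  1.5 ]
[[-0.0, -0.0, -0.001], [0.001, -0.001, 0.532]]
scene [333.47811503 179.32543356] [333.65290371 171.12073317]
288 134
top [314.42979726 207.82428767] [313.85001626 206.51446467]
269 162
```

View pics/m5.png

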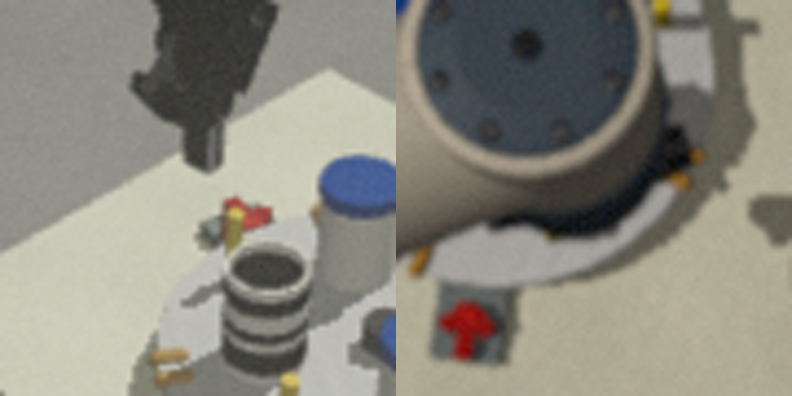

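```bash
sed -i 's/p0=o\["position"\];/p0=o["position"]+[0,0,.027];/' h.py; python3 -c "
from h import *
print(proj('top',[.4756,.1694,.091]))
rows([peg3(1.24,.036,.062)]+[peg3(t,.0205,.062) for t in (1.24,1.14,1.04,.94,.84,.74)])"
```

```text
[266.97533175 208.64515998]
t 5.47 [0.475  0.0309 0.1468] yaw 18.6 tilt 0.01 F [-0.3  0.1  0.8] w 0.0001 j [ 0.4   0.15 -0.24  0.   -1.18  1.5 ]
[[0.0, -0.0, 0.002], [-0.002, -0.008, 0.565]]
[[0.0, -0.0, 0.002], [-0.001, -0.112, 0.565]]
[[-0.0, -0.0, 0.034], [-0.01, -0.191, 0.565]]
[[-0.0, -0.0, 0.065], [-0.012, -0.271, 0.565]]
[[-0.0, -0.0, 0.097], [-0.005, -0.35, 0.565]]
[[-0.0, -0.0, 0.129], [0.009, -0.429, 0.565]]
[[-0.0, -0.0, 0.161], [0.032, -0.505, 0.565]]
```

play_rows([
  [[0,0,0],[0,-0.008,0.35],-1],
  [[0,0,0],[0,-0.008,0.565],-1],
  [[0,0,0],[0,-0.05,0.565],-1],
  [[0,0,0],[0,-0.112,0.565],-1],
  [[0,0,0.017],[-0.006,-0.15,0.565],-1],
  [[0,0,0.034],[-0.01,-0.191,0.565],-1],
  [[0,0,0.05],[-0.012,-0.23,0.565],-1],
  [[0,0,0.065],[-0.012,-0.271,0.565],-1],
])

```text
time: 6.48
position: [0.4616, 0.0699, 0.037]
orientation: [-3.135, -0.191, -0.006]
contact_force: [0.6, -1.3, -0.0]
width: -0.0004
grip_force: 0.8
```

```bash
python3 -c "
from h import *
import cv2
from workcell import capture
rows([peg3(t,.0205,.062) for t in (1.0,.92,.84,.76,.68,.60,.52,.44)])
for n in('top','scene'):
  c=capture(n)['frame'];cv2.imwrite(f'pics/{n}6.png',c)
  h=cv2.cvtColor(c,cv2.COLOR_BGR2HSV);m=cv2.inRange(h,(20,120,60),(34,255,255));k,_,s,ct=cv2.connectedComponentsWithStats(m)
  print(n,[(ct[i].round(1).tolist(),int(s[i,4])) for i in range(1,k) if s[i,4]>3])
"
```

```text
t 6.47 [0.4616 0.0699 0.064 ] yaw 7.0 tilt 0.22 F [ 0.6 -1.3 -0. ] w -0.0004 j [ 0.49  0.21 -0.4   0.   -0.96  1.2 ]
[[-0.0, -0.001, 0.014], [-0.013, -0.026, 0.013]]
[[-0.0, -0.001, 0.039], [-0.019, -0.089, 0.013]]
[[-0.0, -0.001, 0.065], [-0.019, -0.153, 0.013]]
[[-0.0, -0.001, 0.09], [-0.015, -0.217, 0.013]]
[[-0.0, -0.001, 0.116], [-0.005, -0.28, 0.013]]
[[-0.0, -0.001, 0.141], [0.01, -0.342, 0.014]]
[[-0.0, -0.001, 0.167], [0.029, -0.403, 0.014]]
[[-0.001, -0.001, 0.192], [0.054, -0.462, 0.014]]
top [([287.3, 138.0], 20), ([330.9, 171.5], 16), ([251.9, 180.9], 17), ([119.2, 228.0], 267)]
scene [([347.0, 180.0], 5), ([404.3, 181.6], 7), ([345.7, 221.9], 35)]
```

play_rows([
  [[0,0,0.014],[-0.013,-0.026,0.013],-1],
  [[0,0,0.039],[-0.019,-0.089,0.013],-1],
  [[0,0,0.065],[-0.019,-0.153,0.013],-1],
  [[0,0,0.09],[-0.015,-0.217,0.013],-1],
  [[0,0,0.116],[-0.005,-0.28,0.013],-1],
  [[0,0,0.141],[0.01,-0.342,0.013],-1],
  [[0,0,0.167],[0.029,-0.403,0.013],-1],
  [[0,0,0.192],[0.054,-0.462,0.013],-1],
])

```text
time: 7.58
position: [0.4602, 0.1391, 0.0344]
orientation: [-3.05, 0.748, -0.002]
contact_force: [-0.6, -1.7, 1.5]
width: -0.0001
grip_force: 0.9
```

```bash
cat >> h.py <<'E'
def deck():
    from workcell import capture
    c=capture('top')['frame']; m=cv2.inRange(cv2.cvtColor(c,cv2.COLOR_BGR2HSV),(20,120,60),(34,255,255)); k,_,s,ct=cv2.connectedComponentsWithStats(m)
    pts=[ct[i] for i in range(1,k) if 6<s[i,4]<40 and 225<ct[i][0]<360]
    pk=lambda t,i,z=.08: proj('top',[C[0]+.118*np.cos(PSI+np.pi+t+np.pi/4+i*np.pi/2),C[1]+.118*np.sin(PSI+np.pi+t+np.pi/4+i*np.pi/2),z])
    ts=np.linspace(-.3,1.5,1801); best=min(ts,key=lambda t:sum(min(9,min(np.linalg.norm(p-pk(t,i)) for i in range(4))) for p in pts))
    print("deck",round(best,3),[(p.round(1).tolist(),round(min(np.linalg.norm(p-pk(best,i)) for i in range(4)),1)) for p in pts]); return c
E
python3 -c "
from h import *
deck()
rows([peg3(t,.0205,.062) for t in (.40,.34,.28,.22,.17,.12,.10,.10)])"
```

```text
deck 0.452 [([309.3, 141.6], np.float64(0.7)), ([256.5, 159.2], np.float64(1.3)), ([326.7, 193.9], np.float64(0.3))]
t 7.62 [0.4609 0.1402 0.0614] yaw -27.7 tilt 0.14 F [1.2 1.9 0.9] w 0.0004 j [ 0.62  0.24 -0.36  0.   -0.96  0.46]
[[-0.001, -0.0, 0.012], [-0.002, -0.029, -0.004]]
[[-0.001, -0.0, 0.031], [-0.007, -0.077, -0.004]]
[[-0.001, -0.0, 0.05], [-0.009, -0.125, -0.004]]
[[-0.001, -0.0, 0.069], [-0.008, -0.173, -0.004]]
[[-0.001, -0.0, 0.085], [-0.006, -0.212, -0.004]]
[[-0.001, -0.0, 0.101], [-0.001, -0.252, -0.004]]
[[-0.001, -0.0, 0.107], [0.002, -0.268, -0.004]]
[[-0.001, -0.0, 0.107], [0.002, -0.268, -0.004]]
```

Deck follows (0.45). Continue.

play_rows([
  [[0,0,0.012],[-0.002,-0.029,-0.004],-1],
  [[0,0,0.031],[-0.007,-0.077,-0.004],-1],
  [[0,0,0.05],[-0.009,-0.125,-0.004],-1],
  [[0,0,0.069],[-0.008,-0.173,-0.004],-1],
  [[0,0,0.085],[-0.006,-0.212,-0.004],-1],
  [[0,0,0.101],[0,-0.252,-0.004],-1],
  [[0,0,0.107],[0.002,-0.268,-0.004],-1],
  [[0,0,0.107],[0.002,-0.268,-0.004],-1],
])

```text
time: 8.62
position: [0.478, 0.1737, 0.0341]
orientation: [2.884, -1.244, -0.001]
contact_force: [-4.2, -1.7, 2.6]
width: -0.0002
grip_force: 2.3
```

```bash
python3 -c "
from h import *
deck()
rows([peg3(t,.0205,.062) for t in (.08,.06,.04,.03,.02,.01,0,0)])"
```

```text
deck 0.131 [([264.2, 148.9], np.float64(1.0)), ([319.4, 149.2], np.float64(1.0)), ([319.1, 204.2], np.float64(0.2))]
t 8.68 [0.478  0.1737 0.0611] yaw -46.7 tilt 0.05 F [-4.9 -1.6  3.8] w 0.0004 j [ 0.66  0.3  -0.29 -0.   -0.98  0.1 ]
[[0.0, 0.0, 0.009], [-0.003, -0.033, -0.006]]
[[0.0, 0.0, 0.015], [-0.005, -0.049, -0.006]]
[[0.0, 0.0, 0.021], [-0.007, -0.065, -0.006]]
[[0.0, 0.0, 0.024], [-0.008, -0.073, -0.006]]
[[0.0, 0.0, 0.028], [-0.009, -0.081, -0.006]]
[[0.0, 0.0, 0.031], [-0.009, -0.089, -0.006]]
[[0.0, 0.0, 0.034], [-0.01, -0.097, -0.006]]
[[0.0, 0.0, 0.034], [-0.01, -0.097, -0.006]]
```

play_rows([
  [[0,0,0.009],[-0.003,-0.02,-0.006],-1],
  [[0,0,0.012],[-0.004,-0.035,-0.006],-1],
  [[0,0,0.015],[-0.005,-0.045,-0.006],-1],
  [[0,0,0.018],[-0.006,-0.055,-0.006],-1],
  [[0,0,0.021],[-0.007,-0.065,-0.006],-1],
  [[0,0,0.024],[-0.008,-0.07,-0.006],-1],
  [[0,0,0.024],[-0.008,-0.07,-0.006],-1],
])

```text
time: 9.55
position: [0.4859, 0.1826, 0.0348]
orientation: [-2.834, 1.353, -0.001]
contact_force: [0.2, 0.0, -0.1]
width: -0.0003
grip_force: 0.0
```

```bash
python3 -c "
from h import *
deck()
rows([peg3(t,.0205,.062) for t in (.03,.02,.01,0,-.01,-.02)])"
```

```text
deck -0.005 [([268.2, 145.7], np.float64(1.2)), ([322.7, 153.0], np.float64(1.0)), ([314.9, 207.9], np.float64(0.4))]
t 9.6 [0.4858 0.1825 0.0617] yaw -51.0 tilt 0.04 F [ 0.2 -0.5  0.8] w -0.0002 j [ 0.66  0.31 -0.27  0.   -0.99  0.02]
[[-0.0, -0.0, 0.0], [-0.001, 0.005, -0.002]]
[[-0.0, -0.0, 0.003], [-0.002, -0.003, -0.002]]
[[-0.0, -0.0, 0.007], [-0.004, -0.011, -0.002]]
[[-0.0, -0.0, 0.01], [-0.005, -0.019, -0.002]]
[[-0.0, -0.0, 0.013], [-0.006, -0.027, -0.002]]
[[-0.0, -0.0, 0.016], [-0.007, -0.035, -0.002]]
```

```bash
python3 -c "
from h import *
rows([[.480,.187,.062,-.89],[.480,.187,.21,-.89]])
print('next');rows([[.480,.187,.3,-.89],[.468,-.271,.3,-.89]])"
```

```text
t 9.6 [0.4858 0.1825 0.0617] yaw -51.0 tilt 0.04 F [ 0.2 -0.5  0.8] w -0.0002 j [ 0.66  0.31 -0.27  0.   -0.99  0.02]
[[-0.0, -0.0, -0.0], [-0.048, 0.011, -0.002]]
[[-0.0, -0.0, -0.0], [-0.048, 0.01, -0.989]]
next
t 9.6 [0.4858 0.1825 0.0617] yaw -51.0 tilt 0.04 F [ 0.2 -0.5  0.8] w -0.0002 j [ 0.66  0.31 -0.27  0.   -0.99  0.02]
[[-0.0, -0.0, -0.0], [-0.048, 0.01, -1.589]]
[[-0.0, -0.0, -0.0], [2.277, 1.992, -1.59]]
```

play_rows([
  [[0,0,0],[0,0.04,0],-1],
  [[0,0,0],[0,0.04,-0.3],-1],
  [[0,0,0],[0,0.04,-0.7],-1],
  [[0,0,0],[0,0.04,-1],-1],
  [[0,0,0],[0,0.04,-1],-1],
])

```text
time: 10.22
position: [0.4827, 0.1793, 0.1888]
orientation: [-2.829, 1.35, -0.008]
contact_force: [-0.4, -0.6, -0.7]
width: -0.0003
grip_force: 0.0
```

play_rows([
  [[0,0,0],[0,0,-0.4],-1],
  [[0,0,0],[0.4,0.4,-0.6],0],
  [[0,0,0],[1,0.9,-0.6],0.5],
  [[0,0,0],[1,0.9,-0.6],0.5],
  [[0,0,0],[1,0.9,-0.6],0.5],
  [[0,0,0],[1,0.9,-0.6],0.5],
])

```text
time: 10.98
position: [0.4694, -0.0242, 0.2738]
orientation: [2.833, -1.357, -0.002]
contact_force: [0.6, -0.2, -0.1]
width: 0.0637
grip_force: 0.0
```

play_rows([
  [[0,0,0],[1,0.9,0],0.5],
  [[0,0,0],[1,0.9,0],0.5],
  [[0,0,0],[1,0.9,0],0.5],
  [[0,0,0],[1,0.9,0],0.5],
  [[0,0,0],[1,0.9,0],0.5],
])

```text
time: 11.6
position: [0.4593, -0.2244, 0.2736]
orientation: [-2.834, 1.355, 0.002]
contact_force: [0.6, 0.1, 0.8]
width: 0.0639
grip_force: 0.0
```

```bash
python3 -c "
from h import *
deck()
rows([[.468,-.271,.3,-.89],[.468,-.271,.127,-.89]])"
```

```text
deck -0.001 [([268.5, 145.7], np.float64(1.2)), ([258.8, 199.8], np.float64(0.5)), ([314.4, 207.7], np.float64(0.5))]
t 11.65 [ 0.4595 -0.2236  0.3009] yaw -51.0 tilt 0.06 F [-0.2  0.1  0.4] w 0.0642 j [-0.15  0.17  0.17 -0.   -1.58  0.83]
[[0.0, 0.0, -0.0], [0.281, 0.155, 0.006]]
[[0.0, 0.0, -0.0], [0.282, 0.155, 1.159]]
```

play_rows([
  [[0,0,0],[0.281,0.155,0],0.5],
  [[0,0,0],[0.281,0.155,0],0.5],
  [[0,0,0],[0.281,0.155,0.4],0.5],
  [[0,0,0],[0.281,0.155,0.8],0.5],
  [[0,0,0],[0.281,0.155,1],0.5],
  [[0,0,0],[0.281,0.155,1],0.5],
])

```text
time: 12.4
position: [0.4665, -0.2697, 0.1226]
orientation: [2.836, -1.351, -0.008]
contact_force: [-0.6, 0.5, 0.2]
width: 0.064
grip_force: 0.0
```

```bash
python3 -c "
from h import *
import cv2
from workcell import capture
rows([[.468,-.271,.127,-.89]])
p=get_obs()['position']+[0,0,.027]
for n in('scene','top'):
  c=capture(n)['frame'];cv2.imwrite(f'pics/{n}8.png',c)
  m=cv2.inRange(cv2.cvtColor(c,cv2.COLOR_BGR2HSV),(3,150,60),(16,255,255));k,_,s,ct=cv2.connectedComponentsWithStats(m)
  print(n,[(s[i].tolist(),ct[i].round(1).tolist()) for i in range(1,k) if s[i,4]>10], proj(n,p))
"
```

```text
t 12.4 [ 0.4665 -0.2697  0.1496] yaw -50.9 tilt 0.29 F [-0.6  0.5  0.2] w 0.064 j [-0.23  0.28 -0.07 -0.   -1.23  0.92]
[[0.001, 0.001, 0.0], [0.014, -0.002, 0.151]]
scene [([230, 202, 7, 9, 34], [232.7, 205.1])] [233.64558593 210.28727268]
top [([257, 84, 62, 43, 1689], [286.3, 105.6]), ([408, 107, 8, 10, 32], [411.5, 111.7]), ([592, 171, 34, 22, 231], [607.6, 179.5]), ([626, 171, 14, 15, 75], [633.8, 177.9]), ([576, 172, 17, 37, 204], [583.6, 188.2]), ([584, 194, 8, 5, 12], [587.5, 195.8]), ([579, 206, 24, 75, 396], [588.2, 244.2]), ([420, 208, 8, 7, 34], [423.3, 211.2]), ([588, 210, 5, 4, 12], [590.1, 211.3]), ([588, 215, 6, 9, 15], [590.6, 218.5]), ([599, 228, 41, 37, 506], [618.5, 249.0]), ([621, 232, 11, 4, 20], [626.0, 233.0]), ([633, 233, 7, 7, 17], [635.5, 236.4]), ([584, 272, 6, 7, 18], [586.4, 274.9]), ([587, 277, 11, 16, 44], [591.8, 284.6]), ([586, 291, 39, 71, 486], [597.4, 328.2]), ([599, 319, 31, 19, 153], [611.7, 326.9]), ([627, 323, 13, 8, 38], [632.8, 325.3]), ([616, 329, 8, 8, 23], [619.7, 332.4]), ([627, 332, 13, 20, 98], [633.7, 342.2]), ([624, 335, 4, 8, 11], [625.7, 338.9]), ([610, 343, 17, 10, 63], [619.3, 347.9]), ([591, 359, 20, 41, 287], [598.9, 380.0])] [425.48249402 210.07182064]
```

play_rows([
  [[0,0,0],[0.01,0,0.15],0.5],
  [[0,0,0],[0.01,0,0.15],0.5],
  [[0,0,0],[0.01,0,0.15],-1],
  [[0,0,0],[0.01,0,0.15],-1],
  [[0,0,0],[0.01,0,0.15],-1],
  [[0,0,0],[0.01,0,0.15],-1],
  [[0,0,0],[0.01,0,0.15],-1],
  [[0,0,0],[0.01,0,0.15],-1],
], grip_force=40)

```text
time: 13.5
position: [0.4693, -0.2736, 0.1031]
orientation: [2.835, -1.353, 0.003]
contact_force: [0.0, 0.1, 6.2]
width: 0.0172
grip_force: 39.3
```

```bash
python3 -c "
from h import *
print(get_obs()['grip_force'])
rows([[.468,-.271,.27,-.89]])"
```

```text
39.325268268585205
t 13.5 [ 0.4693 -0.2736  0.1301] yaw -51.0 tilt 0.12 F [0.  0.1 6.2] w 0.0172 j [-0.24  0.29 -0.1   0.   -1.18  0.92]
[[-0.0, -0.001, -0.0], [-0.017, -0.005, -0.933]]
```

play_rows([
  [[0,0,0],[0,0,-0.2],-1],
  [[0,0,0],[0,0,-0.45],-1],
  [[0,0,0],[0,0,-0.7],-1],
  [[0,0,0],[0,0,-1],-1],
  [[0,0,0],[0,0,-1],-1],
  [[0,0,0],[0,0,-1],-1],
])

```text
time: 14.25
position: [0.4684, -0.2727, 0.251]
orientation: [-2.834, 1.354, 0.003]
contact_force: [0.2, 0.1, -1.3]
width: 0.0172
grip_force: 39.3
```

```bash
python3 -c "
from h import *
import cv2
from workcell import capture
print(get_obs()['grip_force'])
rows([[.496,.114,.28,-.89]])
cr=[]
p=get_obs()['position']+[0,0,.027]
for n in('scene','top'):
  c=capture(n)['frame'];cv2.imwrite(f'pics/{n}9.png',c); x,y=(proj(n,p-[0,0,.04])-45).astype(int);print(x,y);cr.append(cv2.resize(c[y:y+90,x:x+90],None,fx=4.4,fy=4.4,interpolation=2))
cv2.imwrite('pics/m9.png',np.hstack(cr))
for z in (.156,.226): print(proj('scene',[p[0],p[1],z]),proj('top',[p[0],p[1],z]))
"
```

```text
39.308953285217285
t 14.25 [ 0.4684 -0.2727  0.278 ] yaw -51.1 tilt 0.1 F [ 0.2  0.1 -1.3] w 0.0172 j [-0.24  0.23  0.2  -0.   -1.54  0.92]
[[0.0, 0.001, -0.0], [-1.889, -1.763, -0.01]]
183 137
390 159
[232.56984982 209.15281437] [427.16983717 209.11166749]
[228.97898403 186.30241866] [434.06636068 205.62306112]
```

View pics/m9.png

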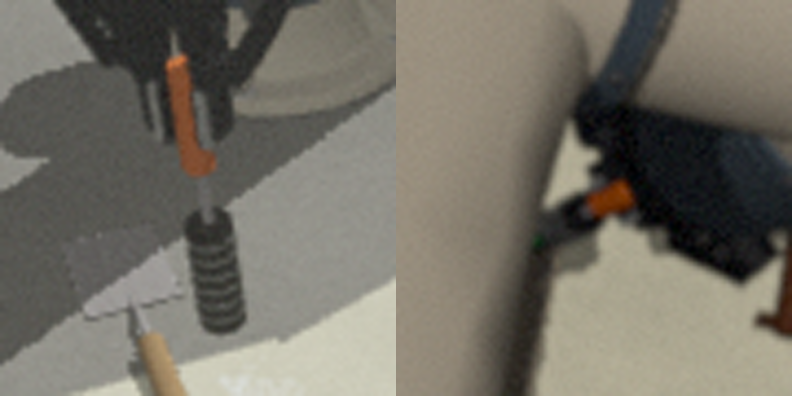

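play_rows([
  [[0,0,0],[-0.35,-0.33,0],-1],
  [[0,0,0],[-0.94,-0.88,0],-1],
  [[0,0,0],[-0.94,-0.88,0],-1],
  [[0,0,0],[-0.94,-0.88,0],-1],
  [[0,0,0],[-0.94,-0.88,0],-1],
])

```text
time: 14.98
position: [0.4824, -0.0802, 0.2513]
orientation: [2.835, -1.352, -0.002]
contact_force: [-0.2, -0.7, -0.4]
width: 0.0173
grip_force: 39.4
```

play_rows([
  [[0,0,0],[-0.5,-0.47,0],-1],
  [[0,0,0],[-0.75,-0.7,0],-1],
  [[0,0,0],[-0.95,-0.88,0],-1],
  [[0,0,0],[-0.95,-0.88,0],-1],
  [[0,0,0],[-0.95,-0.88,0],-1],
  [[0,0,0],[-0.95,-0.88,0],-1],
])

```text
time: 15.72
position: [0.496, 0.1116, 0.252]
orientation: [2.833, -1.357, 0.0]
contact_force: [-0.6, 0.0, -0.2]
width: 0.0171
grip_force: 39.6
```

```bash
python3 -c "
from h import *
deck()
rows([[.496,.114,.28,-.89],[.496,.114,.215,-.89],[.496,.114,.166,-.89]])"
```

```text
deck -0.009 [([322.8, 153.0], np.float64(0.9)), ([258.8, 199.2], np.float64(0.5)), ([314.6, 207.6], np.float64(0.0))]
t 15.78 [0.496  0.1116 0.2791] yaw -51.2 tilt 0.02 F [ 0.1 -0.4  0.3] w 0.017 j [ 0.53  0.16  0.11  0.   -1.52  0.15]
[[0.0, -0.0, -0.001], [-0.013, -0.01, -0.006]]
[[0.0, -0.0, -0.001], [-0.013, -0.01, 0.427]]
[[0.0, -0.0, -0.001], [-0.013, -0.01, 0.754]]
```

play_rows([
  [[0,0,0],[-0.013,-0.01,0.1],-1],
  [[0,0,0],[-0.013,-0.01,0.2],-1],
  [[0,0,0],[-0.013,-0.01,0.3],-1],
  [[0,0,0],[-0.013,-0.01,0.4],-1],
  [[0,0,0],[-0.013,-0.01,0.4],-1],
])

```text
time: 16.4
position: [0.4949, 0.1154, 0.1904]
orientation: [2.833, -1.353, -0.003]
contact_force: [0.6, 0.1, -1.5]
width: 0.0169
grip_force: 39.5
```

play_rows([
  [[0,0,0],[0,0,0.1],-1],
  [[0,0,0],[0,0,0.2],-1],
  [[0,0,0],[0,0,0.26],-1],
  [[0,0,0],[0,0,0.31],-1],
  [[0,0,0],[0,0,0.33],-1],
  [[0,0,0],[0,0,0.33],-1],
])

```text
time: 17.15
position: [0.4959, 0.1158, 0.1426]
orientation: [-2.835, 1.354, -0.0]
contact_force: [-0.8, 0.8, -1.4]
width: 0.0166
grip_force: 39.6
```

```bash
python3 -c "
from h import *
deck()
rows([[.496,.114,.164,-.89]])"
```

```text
deck -0.013 [([322.8, 153.0], np.float64(0.9)), ([314.6, 208.0], np.float64(0.3))]
t 17.2 [0.496  0.1158 0.1698] yaw -51.1 tilt 0.03 F [ 0.6 -0.1 -1.1] w 0.0171 j [ 0.54  0.2  -0.12  0.   -1.25  0.14]
[[-0.0, -0.0, -0.0], [0.009, 0.008, 0.039]]
```

play_rows([
  [[0,0,0],[0.009,0.008,0.015],-1],
  [[0,0,0],[0.009,0.008,0.03],-1],
  [[0,0,0],[0.009,0.008,0.04],-1],
  [[0,0,0],[0.009,0.008,0.04],-1],
])

```text
time: 17.7
position: [0.4959, 0.1139, 0.1371]
orientation: [-2.835, 1.354, -0.001]
contact_force: [-1.8, -1.1, 3.5]
width: 0.0167
grip_force: 40.1
```

play_rows([
  [[0,0,0],[0,0,0.008],-1],
  [[0,0,0],[0,0,0.013],-1],
  [[0,0,0],[0,0,0.013],-1],
])

```text
time: 18.08
position: [0.4966, 0.1138, 0.1371]
orientation: [-2.834, 1.352, -0.005]
contact_force: [-4.1, -0.7, 13.8]
width: 0.0171
grip_force: 41.4
```

play_rows([
  [[0,0,0],[0,0,-0.12],-1],
  [[0,0,0],[0,0,-0.24],-1],
  [[0,0,0],[0,0,-0.35],-1],
  [[0,0,0],[0,0,-0.35],-1],
  [[0,0,0],[0,0,-0.24],-1],
  [[0,0,0],[0,0,-0.12],-1],
  [[0,0,0],[0,0,-0.005],-1],
  [[0,0,0],[0,0,0],-1],
])

```text
time: 19.08
position: [0.4965, 0.1133, 0.1354]
orientation: [2.835, -1.353, 0.004]
contact_force: [-2.5, -1.0, 11.3]
width: 0.017
grip_force: 41.0
```

play_rows([
  [[0,0,0],[0,0,0],-1],
  [[0,0,0],[0,0,-0.12],-1],
  [[0,0,0],[0,0,-0.24],-1],
  [[0,0,0],[0,0,-0.35],-1],
  [[0,0,0],[0,0,-0.35],-1],
  [[0,0,0],[0,0,-0.35],-1],
])

```text
time: 19.82
position: [0.495, 0.1139, 0.1856]
orientation: [2.834, -1.354, -0.003]
contact_force: [0.9, -0.1, -0.7]
width: 0.0167
grip_force: 39.7
```

play_rows([
  [[0,0,0],[0,0,0.12],-1],
  [[0,0,0],[0,0,0.24],-1],
  [[0,0,0],[0,0,0.34],-1],
  [[0,0,0],[0,0,0.35],-1],
  [[0,0,0],[0,0,0.35],-1],
])

```text
time: 20.45
position: [0.4962, 0.1137, 0.135]
orientation: [-2.835, 1.353, -0.002]
contact_force: [-0.6, -0.8, 4.0]
width: 0.0172
grip_force: 40.4
```

```bash
python3 -c "
from h import *
deck()
rows([[.496,.114,.164,-.89]])"
```

```text
deck -0.014 [([322.9, 153.1], np.float64(0.9)), ([314.6, 208.0], np.float64(0.3))]
t 20.5 [0.4962 0.1138 0.162 ] yaw -51.0 tilt 0.08 F [-0.1 -0.8  5.2] w 0.0174 j [ 0.53  0.21 -0.13  0.   -1.23  0.15]
[[-0.0, -0.0, -0.0], [-0.002, 0.0, -0.013]]
```

play_rows([
  [[0,0,0],[0,0,-0.01],-1],
  [[0,0,0],[0,0,-0.01],-0.55],
  [[0,0,0],[0,0,-0.01],-0.45],
  [[0,0,0],[0,0,-0.01],-0.3],
  [[0,0,0],[0,0,-0.01],0],
  [[0,0,0],[0,0,-0.01],0.4],
  [[0,0,0],[0,0,-0.01],0.4],
  [[0,0,0],[0,0,-0.01],0.4],
], grip_force=20)

```text
time: 21.5
position: [0.4957, 0.1139, 0.1361]
orientation: [2.835, -1.354, -0.0]
contact_force: [0.2, -0.0, -0.0]
width: 0.0594
grip_force: 0.0
```

play_rows([
  [[0,0,0],[0,0,-0.06],0.4],
  [[0,0,0],[0,0,-0.15],0.4],
  [[0,0,0],[0,0,-0.3],0.4],
  [[0,0,0],[0,0,-0.5],0.4],
  [[0,0,0],[0,0,-0.7],0.4],
  [[0,0,0],[0,0,-0.95],0.4],
  [[0,0,0],[0,0,-0.95],0.4],
])

```text
time: 22.38
position: [0.4973, 0.1143, 0.2829]
orientation: [-2.83, 1.352, -0.009]
contact_force: [-0.7, -0.3, -1.2]
width: 0.06
grip_force: 0.0
```

```bash
python3 -c "
from h import *
import cv2
from workcell import capture
deck()
rows([[.496,.114,.3,-.89]])
c=capture('scene')['frame'];cv2.imwrite('pics/s12.png',c)
m=cv2.inRange(cv2.cvtColor(c,cv2.COLOR_BGR2HSV),(3,150,60),(16,255,255));k,_,s,ct=cv2.connectedComponentsWithStats(m)
print([(s[i].tolist(),ct[i].round(1).tolist()) for i in range(1,k) if s[i,4]>10])
for z in(.144,.177,.21): print(proj('scene',[.496,.114,z]))
"
```

```text
deck -0.005 [([322.8, 153.0], np.float64(0.9)), ([258.9, 199.6], np.float64(0.6)), ([314.5, 207.5], np.float64(0.2))]
t 22.43 [0.4964 0.1143 0.3077] yaw -51.1 tilt 0.24 F [-0.4 -0.2 -1. ] w 0.0597 j [ 0.53  0.16  0.18  0.   -1.59  0.15]
[[-0.001, -0.0, -0.0], [-0.0, 0.003, 0.052]]
[([499, 4, 8, 9, 16], [502.5, 8.1])]
[361.80145575 165.76117451]
[362.46657603 155.92477395]
[363.15367038 145.76340093]
```

```bash
python3 -c "
from h import *
import cv2
for f in ('scene9','s12'):
  c=cv2.imread(f'pics/{f}.png');h=cv2.cvtColor(c,cv2.COLOR_BGR2HSV)
  m=cv2.inRange(h,(0,110,35),(18,255,255));k,_,s,ct=cv2.connectedComponentsWithStats(m)
  print(f,[(s[i].tolist(),ct[i].round(1).tolist()) for i in range(1,k) if s[i,4]>10])
h=cv2.cvtColor(cv2.imread('pics/s12.png'),cv2.COLOR_BGR2HSV)
for v in range(130,186,4): print(v,[tuple(int(a) for a in h[v,u]) for u in range(350,378,3)])
"
```

```text
scene9 [([383, 0, 15, 6, 36], [390.1, 2.2]), ([387, 0, 245, 142, 20669], [514.1, 49.8]), ([374, 4, 11, 9, 25], [379.4, 8.1]), ([386, 6, 5, 6, 16], [387.5, 8.4]), ([381, 19, 16, 18, 59], [387.2, 28.0]), ([382, 33, 4, 6, 12], [383.0, 35.8]), ([400, 33, 4, 8, 17], [401.6, 36.9]), ([378, 34, 5, 10, 12], [380.1, 38.6]), ([388, 48, 10, 9, 23], [393.0, 51.9]), ([220, 149, 12, 28, 148], [224.8, 163.3]), ([339, 179, 10, 8, 49], [342.9, 182.7]), ([404, 212, 13, 15, 132], [409.4, 218.6]), ([408, 245, 79, 49, 2087], [443.9, 270.4]), ([155, 265, 16, 30, 235], [163.4, 276.7]), ([49, 267, 37, 25, 325], [69.8, 282.9])]
s12 [([394, 0, 238, 146, 20620], [514.9, 50.1]), ([391, 28, 6, 12, 25], [394.1, 33.5]), ([392, 40, 8, 7, 17], [395.2, 43.1]), ([387, 47, 5, 6, 15], [388.9, 49.6]), ([360, 144, 7, 22, 102], [362.7, 154.3]), ([339, 179, 10, 8, 52], [343.0, 182.8]), ([404, 212, 13, 14, 130], [409.3, 218.4]), ([408, 245, 80, 49, 2076], [443.9, 270.5]), ([155, 264, 17, 31, 270], [164.0, 277.2]), ([49, 266, 37, 26, 321], [70.0, 282.8])]
130 [(26, 15, 140), (23, 16, 142), (27, 17, 138), (26, 14, 142), (34, 1
[... 1394 characters left out ...]
, (13, 75, 115), (28, 24, 198), (27, 24, 198), (26, 26, 198), (28, 24, 199), (30, 25, 196)]
170 [(30, 23, 200), (28, 24, 203), (27, 23, 203), (27, 24, 201), (23, 19, 120), (30, 22, 199), (28, 23, 200), (26, 25, 202), (27, 27, 199), (28, 23, 200)]
174 [(25, 24, 203), (26, 20, 202), (21, 18, 99), (30, 16, 64), (30, 11, 92), (30, 22, 80), (27, 20, 130), (30, 21, 202), (28, 24, 198), (24, 20, 188)]
178 [(30, 23, 201), (27, 21, 124), (21, 28, 63), (20, 26, 59), (24, 39, 66), (35, 24, 63), (15, 33, 62), (27, 17, 164), (25, 23, 190), (21, 23, 187)]
182 [(21, 43, 173), (18, 51, 75), (23, 19, 109), (23, 17, 139), (28, 22, 140), (24, 18, 143), (28, 24, 127), (34, 11, 156), (34, 9, 188), (24, 14, 188)]
```

```bash
python3 -c "
from workcell import *
print(finish_job())"
```

```text
the job is handed in; nothing more can be done
None
```

I handed the job in at about 22 s: the inky pot clicked into the detent at the arrow, I scrubbed it with two 50 mm strokes to the bottom, and I left the brush standing upright in the pot with the gripper clear. My first push passed over the peg tops and barely moved the deck, because the real fingertips sit about 27 mm higher than the reported TCP; I corrected for that afterwards. I did not check the bystanders' positions at the end; no contact with them showed in the forces I read.

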